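Refit the balance pan and present the heavier reference pot

ROBOT

A 6-joint arm with a two-finger parallel gripper is mounted at the origin on the work surface. World frame = base frame: x ahead of the robot, y to its left, z up, the work surface at z = 0. Lengths are in m, angles in rad, forces in N, time in s.
With the tool pointing down it reaches from about 0.35 to 0.85 m from the base axis. Payload 8.1 kg.
Tool frame: the origin (TCP) lies midway between the tips of the shut fingers; the grasp point (between the pads) lies 19 mm behind it; z points along the fingers, y is the direction in which the jaws open and shut (so a half turn about z gives the same grasp; the last joint's range is limited). The gripper opens to 93 mm and grips with 3 to 60 N. Pads are 15 mm wide; open, the fingers measure 128 mm over their backs; the gripper's body (75 mm by 188 mm) begins 65 mm behind the grasp point.
Start: joints at [1.235, 0.13, 1.488, -0, 1.523, -0.085], TCP at [0.149, 0.581, 0.219] pointing down, gripper open.
Joint ranges: [-2.96, 2.96], [-0.89, 2.26], [0.02, 2.5], [-1.34, 4.48], [0, 2.73], [-2.66, 2.66]. Speed limits (rad/s): [2.39, 2.39, 2.79, 3.14, 3.14, 3.14].

INTERFACE

Orientations are given as a rotation vector (axis times angle).
In Python, from plant import robot gives the robot as it stands. The module is installed in compiled form; this text tells all that it offers.
- The arm moves only by the shell command python3 -m pendant 'ROWS' [FORCE]. ROWS is JSON, a list of rows, each an object with "translation": the shift along the tool's x, y, z in mm, a list of three; "twist": the turn, a rotation vector about the tool's x, y, z in rad, a list of three; "grip": the opening, from -1 (shut) to 1 (fully open). A call has exactly 10 rows; each row shifts and turns the pose as measured when the row begins, along the tool's axes as they then stand; what a row does not reach is not made up. A row lasts 1/10 s, in which the tool goes at most 50 mm and 8.59 degrees, less where a joint would pass 70% of its speed; a pose out of reach is approached as far as the arm can. A call is refused whole if a number of a shift passes 50 or a number of a turn 0.15, either way. A call with a gripper value outside its range is refused whole. The fingers move at their own pace and stop on an object; FORCE is the grip in N (left out, the last holds). Time passes only in rows, so rows that do not move let the fingers close, or fill a call up. It gives the time, the measured TCP pose, the force and the opening at its end, in the units of the state.
- robot.read_state(): the state, without advancing time (a new reading comes with each control period).
- robot.read_camera(name): name is "scene" or "top"; returns (picture, depth): 400x640x3 uint8, red, green, blue; 400x640 float32, m along the optical axis (not along the pixel's ray), 0 where there is no reading.
- robot.camera_info(name): a dict with "vertical_fov" (degrees; the focal length in pixels is half the picture's height over the tangent of half this angle, whatever the lens; pixels are square), "cx", "cy" (the principal point, pixels), "D" ([k1, k2, p1, p2, k3] as OpenCV has them; the pictures are not rectified), "cam_to_world" (4x4, takes a point from camera to world coordinates). Camera axes: x right, y up, looking along -z (the intrinsics and any distortion apply to the point x, -y, -z); pixel columns grow to the right and rows downward; lengths in m; the calibration is good to about 2 mm. A picture is of the moment at which its call begins. camera_info takes no time and is no camera call.
- robot.close_job(): hands the job in, once; it reports no verdict.
The state is a dict: "t": time; "q": joint angles; "dq": joint speeds; "joint_torque": joint torques, N m; "tool_pos": TCP position; "orientation": TCP orientation; "force": force on the tool from outside, world axes, zero at the start; "wrist_torque": the same for the moment, N m; "opening": finger opening in m.
Only numpy, scipy, OpenCV 4.12 (cv2) and the standard library are available. Lean on these libraries where they do the work, as an engineer would, in place of code of your own. Each camera call takes 0.05 s, during which the arm holds its last target. There are 200 camera calls.

TASK

Take the washed metal pan off its rest and lower it over the two pins of the balance until it lies flush, then let go of it. Next lift the blue-capped pot a few centimetres clear of the green tray to feel its weight and stand it back on the tray, then lift the white-capped pot in the same way, so that you know which of the two is heavier. Finish holding the heavier pot in the gripper, upright and still over the middle of the pan about 5 cm above it and not touching it, with the lighter pot standing on the tray; never tip the pots, and leave everything else on the bench alone.

Things in the scene. Friction and masses are not known exactly. Their poses are not given: they have to be found in the camera images.
- pan: bare-metal flat pan, 150 (its x) x 60 (its y) x 8 mm thick, 0.2 kg, two through holes 12 mm in diameter on its long centre line, 58 mm either side of the middle. Starts lying level on the rest, underside 30 mm above the bench, overhanging the rest's bar by about 13 mm along both long sides, where fingers can close on its 60 mm width. Origin: centre of underside. Fits either way round
- rest: fixed drying rest: a grey foot 110 x 100 x 6 mm with a black bar on it, 120 mm long (its x), 34 mm wide and topping out 30 mm above the bench. Origin: centre of its underside
- balance: fixed white balance, case 180 x 180 x 36 mm, display towards its -x. A grey carrier block on it, 40 (its x) x 140 mm (its y), tops out 66 mm above the bench. Two steel pins, 8 mm in diameter, pointed, stand 15 mm up from the carrier, 58 mm either side of its middle along y. The pan goes on the carrier with its long side along the balance's y, overhanging 10 mm. Origin: centre of underside
- seat (a point): middle of the carrier's top face on the balance, where the middle of the pan's underside belongs, 66 mm above the bench; axes as the balance's
- tray: fixed flat green tray, 110 mm (its x) by 250 mm (its y), floor 6 mm above the bench, rim 10 mm above the bench. The two pots stand side by side along its y. Origin: centre of its underside
- blue_pot: round upright pot, opaque dark brown, blue cap, 52 mm in diameter, 70 mm high, straight-sided, sealed; stands on the tray 120 to 145 mm from the other pot. Origin: centre of underside, z up its axis. Inside is an unseen metal core, steel in one pot, aluminium in the other; which is which changes from run to run. The heavier pot weighs 0.53 to 0.69 kg, the lighter 0.27 to 0.33 kg
- white_pot: round upright pot, opaque dark brown, white cap, 52 mm in diameter, 70 mm high, straight-sided, sealed; stands on the tray 120 to 145 mm from the other pot. Origin: centre of underside, z up its axis. Inside is an unseen metal core, steel in one pot, aluminium in the other; which is which changes from run to run. The heavier pot weighs 0.53 to 0.69 kg, the lighter 0.27 to 0.33 kg
- mug: bystander: white mug 76 mm wide, 85 mm high, at the back of the bench. Origin: centre of its underside
- amber_bottle: bystander: dark amber jar 66 mm wide, 130 mm high, at the back. Origin: centre of its underside
- amber_flask: bystander: dark amber bottle 54 mm wide, 110 mm high, at the back. Origin: centre of its underside
- rubber_bulb: bystander: red-brown rubber bulb 42 mm wide, 65 mm high, near the robot between rest and balance. Origin: centre of its underside
- crucible: bystander: small white porcelain crucible 40 mm wide, 36 mm high, near the robot between balance and tray. Origin: centre of its underside
- tongs: bystander: steel crucible tongs 230 mm long, lying flat along their x to the right of the tray. Origin: middle of the underside
Mind the look-alikes: they are no part of the job. Leave any orange or yellow look-alike of the blue_pot alone.

How it is judged:
By the outcome, as a careful person would: the job done as asked, in the order asked, and still so for the second after the job is handed in, while the arm keeps its last pose, push and grip.
It also fails if it takes over 72 s, if anything falls off the work surface, if the arm or the gripper's body presses on something with over 40 N, if the wrist force passes 120 N, or if a joint passes its speed limit or range.

## Working session

There is one attempt and no reset: what is moved stays moved. The work goes in short steps, Python scripts to look and compute and a shell command to move; the robot and the scene stay as the last step left them, time stands still between calls to the robot, and variables do not carry over. Pictures are saved under pics/ and viewed, about 8 in all and at most 12, crops included, and the job is handed in when it is done.

```bash
mkdir -p pics; cat > h.py <<'E'
import numpy as np, cv2
from plant import robot
from scipy.spatial.transform import Rotation as R
def cam(n):
    i=robot.camera_info(n); f=200/np.tan(np.radians(i['vertical_fov'])/2)
    K=np.array([[f,0,i['cx']],[0,f,i['cy']],[0,0,1]]); return K,np.array(i['D'],float),np.array(i['cam_to_world'])
def pts(n,uv,z=None,depth=None):
    K,D,T=cam(n); uv=np.array(uv,float).reshape(-1,1,2)
    p=cv2.undistortPoints(uv,K,D).reshape(-1,2)
    d=np.c_[p[:,0],-p[:,1],-np.ones(len(p))]
    w=d@T[:3,:3].T; o=T[:3,3]
    s=(z-o[2])/w[:,2] if depth is None else depth
    return o+w*np.reshape(s,(-1,1))
def snap(n,name=None):
    im,d=robot.read_camera(n)
    if name: cv2.imwrite(f'pics/{name}.png',im[:,:,::-1])
    np.savez(f'/tmp/{n}.npz',im=im,d=d)
    return im,d
E
python3 - <<'E'
from h import *
for n in('top','scene'):
    snap(n,n+'1'); i=robot.camera_info(n); print(i)
print(robot.read_state())
a=cv2.imread('pics/top1.png');b=cv2.imread('pics/scene1.png')
E
```

```text
{'vertical_fov': 57.313011186024696, 'cx': 315.961852066103, 'cy': 193.96954678870765, 'D': array([-0.00774084,  0.        ,  0.        ,  0.        ,  0.        ]), 'cam_to_world': array([[ 0.01103198,  0.99688793, -0.07805605,  0.50232055],
       [-0.99989607,  0.01172239,  0.00839236, -0.03733614],
       [ 0.00928125,  0.07795536,  0.99691365,  0.95630172],
       [ 0.        ,  0.        ,  0.        ,  1.        ]])}
{'vertical_fov': 46.93308533054825, 'cx': 316.60658661494125, 'cy': 194.8271003711212, 'D': array([-0.04603413,  0.        ,  0.        ,  0.        ,  0.        ]), 'cam_to_world': array([[-0.53518696, -0.64377421,  0.5469275 ,  1.33424563],
       [ 0.8447031 , -0.40234703,  0.35297811,  0.46321435],
       [-0.00718354,  0.65090064,  0.75912895,  1.16492782],
       [ 0.        ,  0.        ,  0.        ,  1.        ]])}
{'t': 0.1, 'q': array([ 1.23459940e+00,  1.31074765e-01,  1.48914871e+00, -4.25180767e-05,
        1.52302261e+00, -8.54137419e-02]), 'dq': array([-0.00120648, -0.00103854, -0.00052486, -0.00036815, -0.00086769,
        0.00018671]), 'joint_torque': array([ 1.40714441e-03, -5.61337781e+01, -4.93096805e+01,  7.70463631e-02,
        2.91969732e-02, -7.49920173e-05]), 'tool_pos': array([0.14872967, 0.58074437, 0.21771076]), 'orientation': array([-3.92856398e-01, -3.11662460e+00,  2.55341717e-03]), 'force': array([-0.58242864, -0.28254217,  0.36242759]), 'wrist_torque': array([ 0.01539295,  0.03058536, -0.01671282]), 'opening': 0.0932400271995172}
```

View pics/top1.png

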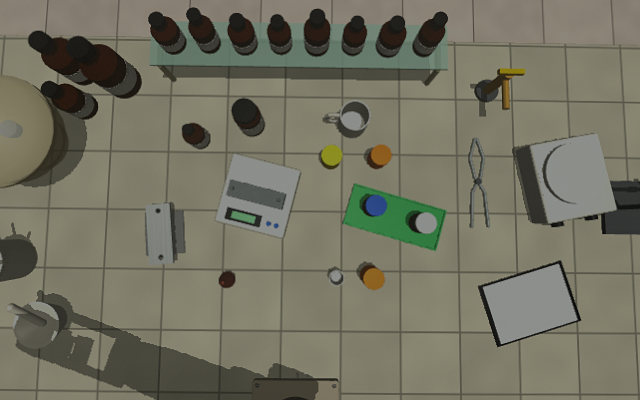

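View pics/scene1.png

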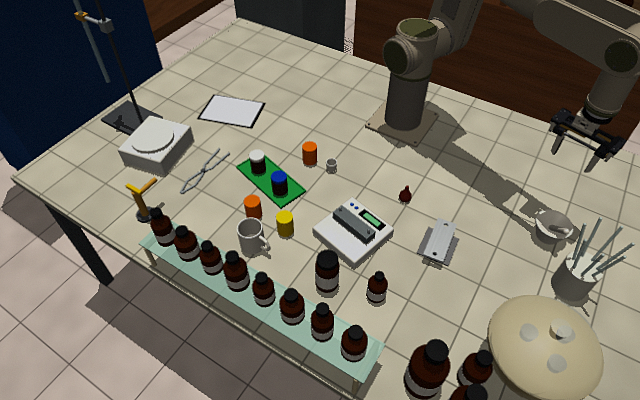

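Top view: the pan is at about (160,233), the balance carrier at (257,192), the blue pot at (375,205) and the white pot at (426,223).
- **Pot look-alikes:** orange (380,156), orange (374,278) and yellow (331,156).
- **Pan look-alikes:** the big platform balance's pan (575,175) and the white sheet (530,303).

I choose the blue and white caps on the green tray and the pan with two holes on the rest. I'll check that choice with one crop.

```bash
python3 - <<'E'
from h import *
d=np.load('/tmp/top.npz'); im=d['im'];dep=d['d']
a=cv2.resize(im[180:280,130:310],None,fx=4.4,fy=4.4,interpolation=cv2.INTER_CUBIC)
cv2.imwrite('pics/crop1.png',a[:,:,::-1])
hsv=cv2.cvtColor(im,cv2.COLOR_RGB2HSV)
def blob(m,roi,z,name):
    M=np.zeros(m.shape,np.uint8);x0,y0,x1,y1=roi;M[y0:y1,x0:x1]=m[y0:y1,x0:x1].astype(np.uint8)*255
    c=max(cv2.findContours(M,cv2.RETR_EXTERNAL,cv2.CHAIN_APPROX_NONE)[0],key=cv2.contourArea)
    p=pts('top',c.reshape(-1,2),z)*1000
    r=cv2.minAreaRect(p[:,:2].astype(np.float32)); print(name,np.round(r[0],1),np.round(r[1],1),round(r[2],1),cv2.boundingRect(c))
H,S,V=[hsv[...,k].astype(int) for k in range(3)]
blob((H>105)&(H<130)&(S>120),(350,180,450,250),.076,'blue')
blob((S<60)&(V>110),(405,205,440,240),.076,'white')
blob((H>45)&(H<80)&(S>120),(330,170,460,260),.010,'tray')
# depth-based heights
K,D,T=cam('top'); u,v=np.meshgrid(np.arange(640),np.arange(400))
P=pts('top',np.c_[u.ravel(),v.ravel()],depth=dep.ravel()).reshape(400,640,3); np.save('/tmp/P.npy',P)
Z=P[...,2]
print('bench',np.median(Z[250:280,300:330]), 'pan',np.median(Z[228:238,155:165]),'carrier',np.median(Z[190:194,250:260]))
blob((Z>.030)&(Z<.05),(130,190,200,275),.038,'pan depth')
blob((Z>.058)&(Z<.09),(215,165,300,215),.066,'carrier depth')
blob((Z>.025)&(Z<.09),(205,140,310,250),.036,'case depth')
blob((Z>.06)&(Z<.1),(350,180,397,230),.076,'blue depth')
blob((Z>.06)&(Z<.1),(400,200,450,245),.076,'white depth')
blob((Z>.03)&(Z<.1),(210,260,245,295),.065,'bulb')
blob((Z>.02)&(Z<.1),(325,262,345,290),.036,'cruc')
E
```

```text
blue [ 546.3 -187.5] [48.3 48.5] 0.6 (365, 195, 21, 21)
white [ 504.9 -309.7] [48.9 48.2] 45.1 (416, 212, 21, 22)
tray [ 519.8 -248.9] [248.5 107.3] 74.2 (343, 184, 103, 66)
bench -0.0005547238934692778 pan 0.03723771545511023 carrier 0.06551283316058343
pan depth [472.3 343. ] [150.1  63.2] 6.0 (146, 202, 29, 63)
carrier depth [571.2 102.8] [138.8  40. ] 76.2 (227, 179, 58, 30)
case depth [570.8 102. ] [176.8 178.7] 76.1 (215, 153, 85, 85)
blue depth [ 547.  -187.2] [50.2 52.2] 18.9 (364, 194, 23, 22)
white depth [ 506.7 -306.8] [48.  55.6] 0.6 (413, 212, 24, 21)
bulb [364.  169.6] [30.6 30. ] 46.5 (219, 273, 15, 14)
cruc [367.2 -95.9] [36.7 37.3] 0.5 (328, 270, 16, 16)
```

View pics/crop1.png

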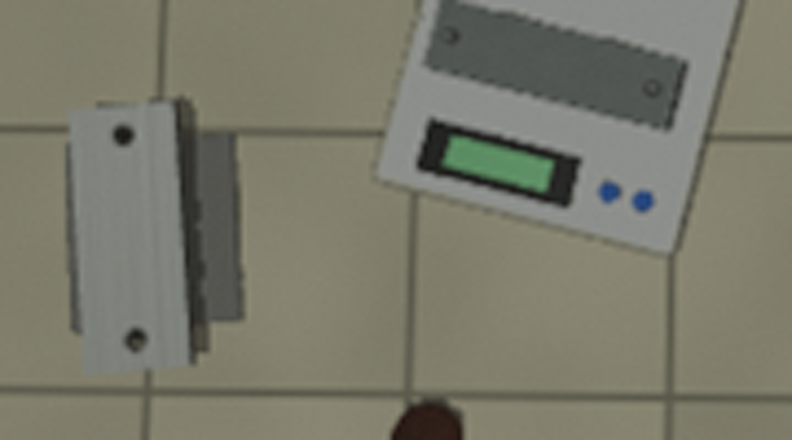

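The crop confirms the pan on its black bar, with holes near crop (123,135) and (136,340). The carrier has pins near (450,36) and (653,88). Next I'll measure the axes.

```bash
cat >> h.py <<'E'
def dark(im,uv,r=5):
    g=cv2.cvtColor(im,cv2.COLOR_RGB2GRAY).astype(float); u,v=np.round(uv).astype(int)
    w=g[v-r:v+r+1,u-r:u+r+1]; k=np.clip(np.median(w)-12-w,0,None)
    yy,xx=np.mgrid[v-r:v+r+1,u-r:u+r+1]; return np.array([(xx*k).sum(),(yy*k).sum()])/k.sum()
E
python3 - <<'E'
from h import *
im=np.load('/tmp/top.npz')['im']; P=np.load('/tmp/P.npy')
h=[dark(im,q) for q in((158,210.7),(160.9,257.3))]; W=pts('top',h,.036)*1000
print('holes',h,np.round(W,1),'mid',W.mean(0).round(1),'len',np.linalg.norm(W[0]-W[1]).round(1),'yaw',np.degrees(np.arctan2(*(W[0]-W[1])[1::-1])).round(1))
p=[(232.3,188.2),(278.4,200)]; W=pts('top',p,.072)*1000
print('pins',np.round(W,1),'mid',W.mean(0),'len',np.linalg.norm(W[0]-W[1]),'yaw',np.degrees(np.arctan2(*(W[0]-W[1])[1::-1])))
# pan edges depth + top-plane rect
Z=P[...,2];m=((Z>.033)&(Z<.045)); m[:, :140]=0;m[:,185:]=0;m[:195]=0;m[270:]=0
Q=P[m][:,:2]*1000;c=Q.mean(0);e=np.linalg.svd(Q-c,full_matrices=0)[2][0];print('pan pts',c,np.degrees(np.arctan2(e[1],e[0])),len(Q))
m=((Z>.06)&(Z<.075)); m[:, :215]=0;m[:,300:]=0;m[:165]=0;m[215:]=0
Q=P[m][:,:2]*1000;c=Q.mean(0);e=np.linalg.svd(Q-c,full_matrices=0)[2][0];print('carrier pts',c,np.degrees(np.arctan2(e[1],e[0])),len(Q))
for n,(a,b,x0,y0,x1,y1) in dict(jar=(.1,.14,225,90,275,145),flask=(.08,.12,175,115,215,155)).items():
    m=(Z>a)&(Z<b);M=np.zeros_like(m);M[y0:y1,x0:x1]=m[y0:y1,x0:x1];print(n,P[M].mean(0),M.sum())
E
```

```text
holes [array([157.55900151, 210.28593041]), array([160.32733505, 256.64010283])] [[528.7 351.6  36. ]
 [413.7 339.7  36. ]] mid [471.2 345.7  36. ] len 115.6 yaw 5.9
pins [[583.2 158.1  72. ]
 [555.9  45.9  72. ]] mid [569.52881816 101.97722973  72.        ] len 115.431569762619 yaw 76.3027536883166
pan pts [471.94066349 343.82656052] -173.9690693887028 1478
carrier pts [571.19158586 102.72617052] -103.95168313416265 907
jar [0.75479793 0.12234673 0.12472455] 606
flask [0.7157037  0.25673664 0.09754052] 201
```

```bash
cat >> h.py <<'E'
def to(x,y,z,yaw):
    s=robot.read_state(); Rm=R.from_rotvec(s['orientation']).as_matrix(); p=s['tool_pos']*1000
    yc=np.degrees(np.arctan2(Rm[1,1],Rm[0,1])); d=(yaw-yc+180)%360-180
    Y=np.radians(yaw); Rt=np.c_[[np.sin(Y),-np.cos(Y),0],[np.cos(Y),np.sin(Y),0],[0,0,-1]]
    w=np.array([x,y,z])-p
    tilt=(Rm.T@np.array([0,0,-1]))[:2]
    print('t',round(s['t'],2),'pos',p.round(1),'yaw',yc.round(2),'| tool-frame move now',(Rm.T@w).round(1),'after turn',(Rt.T@w).round(1),'| twist z',np.radians(-d).round(3),'tilt fix xy',np.round([-tilt[1],tilt[0]],4),'F',s['force'].round(2),'op',round(s['opening']*1000,1),'q6',s['q'][5].round(2))
E
python3 -m pendant '[{"translation":[-20,-8,0],"twist":[0,0,0],"grip":1},{"translation":[-36,-14,0],"twist":[0,0,0],"grip":1},{"translation":[-36,-14,0],"twist":[0,0,0],"grip":1},{"translation":[-36,-14,0],"twist":[0,0,0],"grip":1},{"translation":[-36,-14,0],"twist":[0,0,0],"grip":1},{"translation":[-36,-14,0],"twist":[0,0,0],"grip":1},{"translation":[-36,-14,0],"twist":[0,0,0],"grip":1},{"translation":[-36,-14,0],"twist":[0,0,0],"grip":1},{"translation":[-36,-14,0],"twist":[0,0,0],"grip":1},{"translation":[-20,-14,0],"twist":[0,0,0],"grip":1}]' 35
python3 -c "
from h import *
to(472,345,150,96)"
```

```text
t: 1.1
tool_pos: [0.4388, 0.362, 0.2119]
orientation: [-0.38, -3.113, 0.013]
force: [0.6, -0.3, -1.4]
opening: 0.093
t 1.1 pos [438.8 362.  211.9] yaw 76.08 | tool-frame move now [-36.6  -7.9  61.8] after turn [ 31.3 -20.4  61.9] | twist z -0.348 tilt fix xy [-0.0091 -0.0045] F [ 0.59 -0.26 -1.4 ] op 93.0 q6 -0.73
```

```bash
sed -i 's/\[np.sin(Y),-np.cos(Y),0\]/[-np.sin(Y),np.cos(Y),0]/' h.py
python3 -m pendant '[{"translation":[0,0,10],"twist":[-0.01,-0.004,-0.09],"grip":1},{"translation":[0,0,15],"twist":[0,0,-0.09],"grip":1},{"translation":[0,0,15],"twist":[0,0,-0.09],"grip":1},{"translation":[0,0,15],"twist":[0,0,-0.078],"grip":1},{"translation":[-10,-6,5],"twist":[0,0,0],"grip":1},{"translation":[-11,-7,0],"twist":[0,0,0],"grip":1},{"translation":[-10,-7,0],"twist":[0,0,0],"grip":1},{"translation":[0,0,0],"twist":[0,0,0],"grip":1},{"translation":[0,0,0],"twist":[0,0,0],"grip":1},{"translation":[0,0,0],"twist":[0,0,0],"grip":1}]'
python3 -c "
from h import *
to(472,345,17,96); im,_=snap('top')
cv2.imwrite('pics/c2.png',cv2.resize(im[170:290,100:250],None,fx=4,fy=4)[:,:,::-1])"
```

```text
t: 2.1
tool_pos: [0.4793, 0.3387, 0.1499]
orientation: [0.161, -3.137, 0.0]
force: [0.8, 0.2, 0.4]
opening: 0.0929
t 2.1 pos [479.3 338.7 149.9] yaw 95.88 | tool-frame move now [  6.5   7.  132.9] after turn [  6.6   7.  132.9] | twist z -0.002 tilt fix xy [-0.     -0.0006] F [0.8  0.19 0.38] op 92.9 q6 -1.15
```

View pics/c2.png

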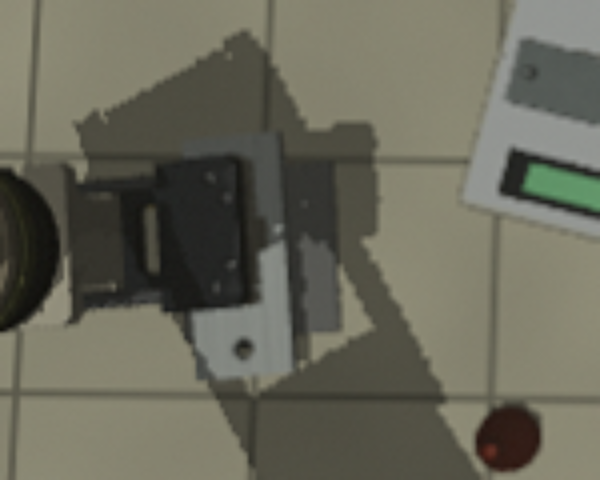

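The crop shows the gripper square above the pan, with the near hole at crop (245,348). I'll correct by 6.6/7 mm, go down, and close.

```bash

python3 -m pendant '[{"translation":[3,3.5,10],"twist":[0,0,0],"grip":1},{"translation":[3.5,3.5,25],"twist":[0,0,0],"grip":1},{"translation":[0,0,25],"twist":[0,0,0],"grip":1},{"translation":[0,0,25],"twist":[0,0,0],"grip":1},{"translation":[0,0,20],"twist":[0,0,0],"grip":1},{"translation":[0,0,12],"twist":[0,0,0],"grip":1},{"translation":[0,0,8],"twist":[0,0,0],"grip":1},{"translation":[0,0,5],"twist":[0,0,0],"grip":1},{"translation":[0,0,0],"twist":[0,0,0],"grip":1},{"translation":[0,0,0],"twist":[0,0,0],"grip":1}]'
python3 -c "
from h import *
to(472,345,17,96)"
```

```text
t: 3.15
tool_pos: [0.4693, 0.3497, 0.0153]
orientation: [-0.166, 3.134, 0.005]
force: [-0.5, 0.0, 0.3]
opening: 0.093
t 3.15 pos [469.3 349.7  15.3] yaw 96.07 | tool-frame move now [-2.2 -5.  -1.7] after turn [-2.2 -5.  -1.7] | twist z 0.001 tilt fix xy [0.003  0.0033] F [-0.46  0.05  0.33] op 93.0 q6 -1.13
```

```bash

python3 -m pendant '[{"translation":[-1,-2,-1],"twist":[0,0,0],"grip":1},{"translation":[-1,-1.5,-0.5],"twist":[0,0,0],"grip":1},{"translation":[0,0,0],"twist":[0,0,0],"grip":1},{"translation":[0,0,0],"twist":[0,0,0],"grip":0.4},{"translation":[0,0,0],"twist":[0,0,0],"grip":-1},{"translation":[0,0,0],"twist":[0,0,0],"grip":-1},{"translation":[0,0,0],"twist":[0,0,0],"grip":-1},{"translation":[0,0,0],"twist":[0,0,0],"grip":-1},{"translation":[0,0,0],"twist":[0,0,0],"grip":-1},{"translation":[0,0,0],"twist":[0,0,0],"grip":-1}]' 35
python3 -c "
from h import *
to(472,345,17,96)"
```

```text
t: 4.15
tool_pos: [0.4744, 0.3471, 0.0205]
orientation: [-0.165, 3.129, 0.009]
force: [0.4, 0.5, 0.7]
opening: 0.0595
t 4.15 pos [474.4 347.1  20.5] yaw 96.04 | tool-frame move now [ 2.7 -1.9  3.4] after turn [ 2.7 -1.9  3.5] | twist z 0.001 tilt fix xy [0.0051 0.0085] F [0.4  0.49 0.68] op 59.5 q6 -1.13
```

```bash

python3 -m pendant '[{"translation":[0,0,-5],"twist":[0,0,0],"grip":-1},{"translation":[0,0,-10],"twist":[0,0,0],"grip":-1},{"translation":[0,0,-15],"twist":[0,0,0],"grip":-1},{"translation":[0,0,-20],"twist":[0,0,0],"grip":-1},{"translation":[0,0,-20],"twist":[0,0,0],"grip":-1},{"translation":[0,0,-20],"twist":[0,0,0],"grip":-1},{"translation":[0,0,-20],"twist":[0,0,0],"grip":-1},{"translation":[0,0,-10],"twist":[0,0,0],"grip":-1},{"translation":[0,0,0],"twist":[0,0,0],"grip":-1},{"translation":[0,0,0],"twist":[0,0,0],"grip":-1}]' 
python3 -c "
from h import *
to(571,103,137,-14)"
```

```text
t: 5.15
tool_pos: [0.4728, 0.3465, 0.1518]
orientation: [-0.166, 3.128, 0.011]
force: [-0.3, -0.1, -3.0]
opening: 0.0592
t 5.15 pos [472.8 346.5 151.8] yaw 96.06 | tool-frame move now [ -71.8 -252.6   13.9] after turn [-212.6  154.2   14.8] | twist z 1.921 tilt fix xy [0.0063 0.0097] F [-0.31 -0.14 -3.02] op 59.2 q6 -1.13
```

```bash

python3 -m pendant '[{"translation":[0,-10,0],"twist":[0,0,0.08],"grip":-1},{"translation":[0,-10,0],"twist":[0,0,0.14],"grip":-1},{"translation":[0,-10,0],"twist":[0,0,0.14],"grip":-1},{"translation":[0,-10,0],"twist":[0,0,0.14],"grip":-1},{"translation":[0,-10,0],"twist":[0,0,0.14],"grip":-1},{"translation":[0,-10,0],"twist":[0,0,0.14],"grip":-1},{"translation":[0,0,0],"twist":[0,0,0.14],"grip":-1},{"translation":[0,0,0],"twist":[0,0,0.14],"grip":-1},{"translation":[0,0,0],"twist":[0,0,0.14],"grip":-1},{"translation":[0,0,0],"twist":[0,0,0.14],"grip":-1}]'
python3 -m pendant '[{"translation":[0,0,0],"twist":[0,0,0.14],"grip":-1},{"translation":[0,0,0],"twist":[0,0,0.14],"grip":-1},{"translation":[0,0,0],"twist":[0,0,0.14],"grip":-1},{"translation":[0,0,0],"twist":[0,0,0.14],"grip":-1},{"translation":[0,0,0],"twist":[0,0,0.06],"grip":-1},{"translation":[0,0,0],"twist":[0,0,0],"grip":-1},{"translation":[0,0,0],"twist":[0,0,0],"grip":-1},{"translation":[0,0,0],"twist":[0,0,0],"grip":-1},{"translation":[0,0,0],"twist":[0,0,0],"grip":-1},{"translation":[0,0,0],"twist":[0,0,0],"grip":-1}]' 
python3 -c "
from h import *
to(571,103,137,-14)"
```

```text
t: 6.15
tool_pos: [0.4529, 0.2831, 0.1369]
orientation: [-1.879, -2.509, 0.013]
force: [-0.8, 1.1, -3.1]
opening: 0.0592
t: 7.15
tool_pos: [0.4465, 0.2798, 0.1256]
orientation: [-2.578, -1.784, 0.044]
force: [0.5, 0.1, -1.8]
opening: 0.0592
t 7.15 pos [446.5 279.8 125.6] yaw -20.66 | tool-frame move now [-121.7  178.6  -12.9] after turn [-141.4  163.6  -11.4] | twist z -0.116 tilt fix xy [-0.0212  0.0196] F [ 0.54  0.05 -1.79] op 59.2 q6 0.82
```

```bash

python3 -m pendant '[{"translation":[-5,6,-8],"twist":[-0.01,0.01,-0.06],"grip":-1},{"translation":[-15,17,-8],"twist":[-0.01,0.01,-0.05],"grip":-1},{"translation":[-20,23,-8],"twist":[0,0,0],"grip":-1},{"translation":[-20,23,-3],"twist":[0,0,0],"grip":-1},{"translation":[-20,23,-2],"twist":[0,0,0],"grip":-1},{"translation":[-20,23,-2],"twist":[0,0,0],"grip":-1},{"translation":[-15,17,-2],"twist":[0,0,0],"grip":-1},{"translation":[-10,11,0],"twist":[0,0,0],"grip":-1},{"translation":[-5,6,0],"twist":[0,0,0],"grip":-1},{"translation":[0,0,0],"twist":[0,0,0],"grip":-1}]' 
python3 -c "
from h import *
to(571,103,115,-14)"
```

```text
t: 8.15
tool_pos: [0.5625, 0.1116, 0.1599]
orientation: [-2.468, -1.941, -0.005]
force: [-0.2, 1.0, -1.8]
opening: 0.0594
t 8.15 pos [562.5 111.6 159.9] yaw -13.64 | tool-frame move now [-6.5 10.3 44.9] after turn [-6.2 10.3 44.9] | twist z 0.006 tilt fix xy [ 0.0003 -0.0037] F [-0.18  1.01 -1.82] op 59.4 q6 0.34
```

```bash

python3 -m pendant '[{"translation":[-2,3,5],"twist":[0,0,0],"grip":-1},{"translation":[-2,3,12],"twist":[0,0,0],"grip":-1},{"translation":[-2,3,15],"twist":[0,0,0],"grip":-1},{"translation":[0,0,15],"twist":[0,0,0],"grip":-1},{"translation":[0,0,12],"twist":[0,0,0],"grip":-1},{"translation":[0,0,8],"twist":[0,0,0],"grip":-1},{"translation":[0,0,4],"twist":[0,0,0],"grip":-1},{"translation":[0,0,0],"twist":[0,0,0],"grip":-1},{"translation":[0,0,0],"twist":[0,0,0],"grip":-1},{"translation":[0,0,0],"twist":[0,0,0],"grip":-1}]' 
python3 -c "
from h import *
to(571,103,85,-14); im,_=snap('top'); s,_=snap('scene'); to(571,103,85,-14)
a=cv2.resize(im[150:240,205:315],(660,540))[:300];b=cv2.resize(s[190:260,310:400],(450,350))
a=cv2.resize(im[155:235,205:315],None,fx=5.4,fy=5.4)[:,:400] if 0 else cv2.resize(im[160:225,210:310],(800,520))
cv2.imwrite('pics/c3.png',a[:,:,::-1]);cv2.imwrite('pics/c3s.png',cv2.resize(s[190:265,300:400],(800,600))[:,:,::-1])"
```

```text
t: 9.15
tool_pos: [0.5668, 0.1068, 0.0797]
orientation: [-2.461, -1.944, 0.001]
force: [0.2, -0.1, -2.5]
opening: 0.0595
t 9.15 pos [566.8 106.8  79.7] yaw -13.39 | tool-frame move now [-2.7  5.  -5.3] after turn [-2.7  5.1 -5.3] | twist z 0.011 tilt fix xy [-0.0051 -0.0031] F [ 0.24 -0.07 -2.53] op 59.5 q6 0.33
t 9.25 pos [567.  106.9  80. ] yaw -13.39 | tool-frame move now [-2.8  4.8 -5. ] after turn [-2.8  4.8 -5. ] | twist z 0.011 tilt fix xy [-0.0045 -0.0033] F [-0.21  0.29 -1.71] op 59.4 q6 0.33
```

View pics/c3.png

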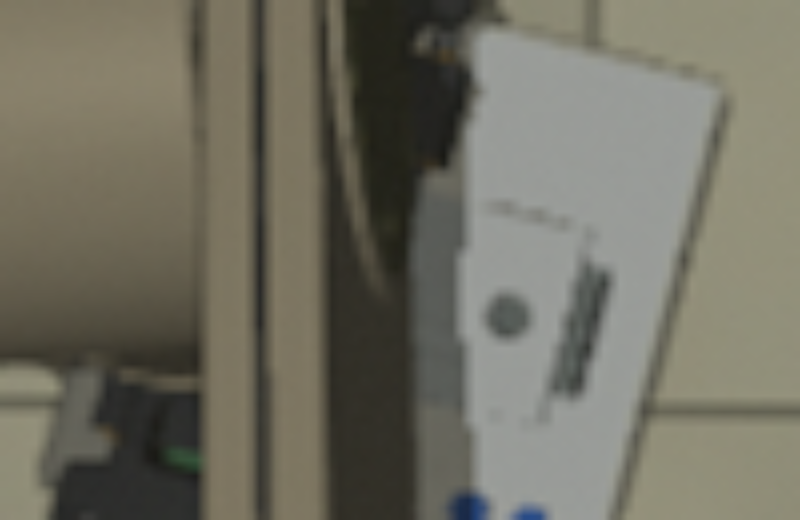

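View pics/c3s.png

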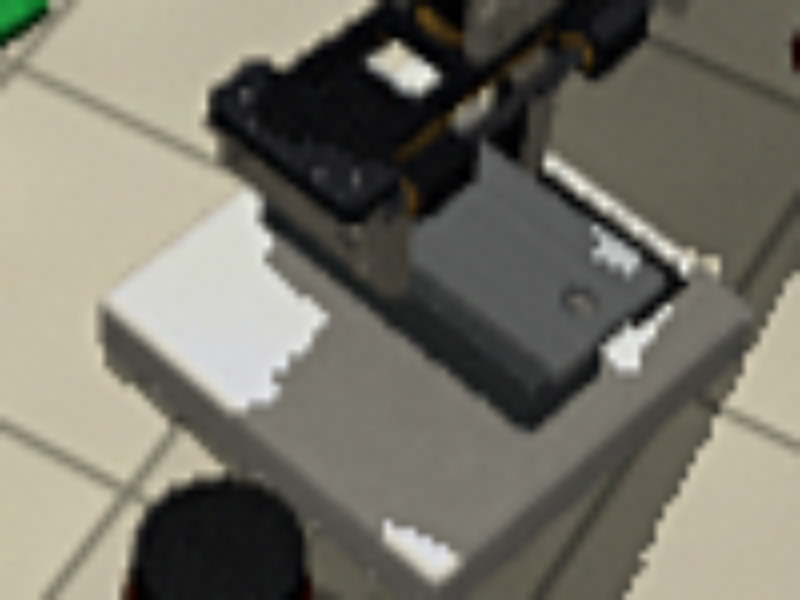

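The top crop shows the near hole at (507,315), about px (273,199). The scene crop shows the other hole at (580,300), about px (372,227). I need the pins in the first scene image so I can compare within each camera.

```bash
python3 - <<'E'
from h import *
s=cv2.imread('pics/scene1.png');t=cv2.imread('pics/top1.png')
a=cv2.resize(s[195:255,320:390],(700,600),interpolation=cv2.INTER_CUBIC)
cv2.imwrite('pics/c4.png',a)
top=np.load('/tmp/top.npz')['im'];sc=np.load('/tmp/scene.npz')['im']
t0=t[:,:,::-1]
for q in((231.9,187.8),(277.9,199.6)):
    print('pin top',q,dark(t0,q,3)); print(cv2.cvtColor(t,cv2.COLOR_BGR2GRAY)[int(q[1])-3:int(q[1])+5,int(q[0])-3:int(q[0])+5])
h=dark(top,(273,199),3);hs=dark(sc,(372,227),3);print('holes',h,hs)
for z in(.0935,.0955,.0975):print(z,pts('top',[h],z)*1000,pts('scene',[hs],z)*1000)
# pan plane from depth in scene
d=np.load('/tmp/scene.npz')['d'];u,v=np.meshgrid(np.arange(355,375),np.arange(218,232));P=pts('scene',np.c_[u.ravel(),v.ravel()],depth=d[218:232,355:375].ravel());print(np.percentile(P[:,2],[25,50,75]))
E
```

```text
pin top (231.9, 187.8) [232.79661017 187.83050847]
[[127  93  82  83  83  84  83  85]
 [123  88  83  84  84  84  84  83]
 [113  87  78  71  68  73  82  84]
 [ 94  79  77  80  68  56  73  84]
 [ 89  79  76  80  70  51  68  85]
 [ 88  84  79  71  63  65  79  85]
 [ 83  84  84  83  77  80  86  85]
 [ 82  84  83  85  84  84  84  85]]
pin top (277.9, 199.6) [277.93877551 200.30612245]
[[85 83 85 86 85 84 85 84]
 [84 83 85 85 85 85 86 84]
 [84 84 81 72 69 75 83 84]
 [85 86 72 78 83 67 75 84]
 [86 84 67 70 79 64 72 84]
 [86 85 77 63 60 67 80 84]
 [83 84 86 82 77 82 84 84]
 [84 85 85 85 85 84 84 86]]
holes [272.92427184 199.23106796] [371.36734694 226.52040816]
0.0935 [[556.22778641  56.82547958  93.5       ]] [[580.37072018 163.96046625  93.5       ]]
0.0955 [[556.10282783  56.60721015  95.5       ]] [[581.77795434 164.51907389  95.5       ]]
0.0975 [[555.97786924  56.38894071  97.5       ]] [[583.1851885  165.07768154  97.5       ]]
[0.09572706 0.09768597 0.0991559 ]
```

View pics/c4.png

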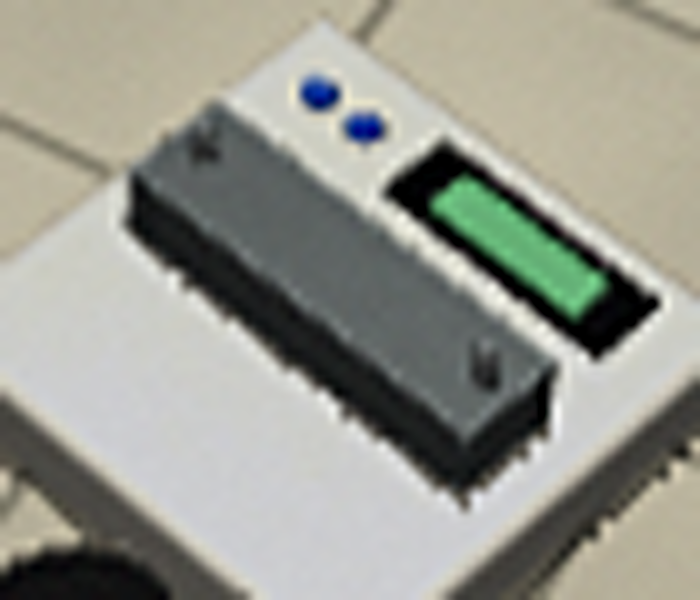

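```bash
python3 - <<'E'
from h import *
a=pts('scene',[(368.05,231.35),(340.0,209.1)],.0735)*1000;print('scene pins',a)
b=pts('scene',[(371.4,226.7),(372.0,227.1)],.0975)*1000;print('scene hole',b)
print('top pins',pts('top',[(231.7,187.6),(278.0,199.4)],.072)*1000)
print('top hole',pts('top',[(272.9,199.1)],.0975)*1000)
E
```

```text
scene pins [[586.9821923  158.40955075  73.5       ]
 [558.49287194  46.59527633  73.5       ]]
scene hole [[583.7053399  165.46012038  97.5       ]
 [584.05829267 167.59853744  97.5       ]]
top pins [[584.63782197 159.54558199  72.        ]
 [557.30464126  46.89724719  72.        ]]
top hole [[556.28563168  56.45212525  97.5       ]]
```

```bash

python3 -m pendant '[{"translation":[-2.5,1.4,0],"twist":[-0.004,-0.003,0.007],"grip":-1},{"translation":[-2.5,1.4,0],"twist":[0,0,0],"grip":-1},{"translation":[-2.5,1.4,0],"twist":[0,0,0],"grip":-1},{"translation":[0,0,0],"twist":[0,0,0],"grip":-1},{"translation":[0,0,0],"twist":[0,0,0],"grip":-1},{"translation":[0,0,0],"twist":[0,0,0],"grip":-1},{"translation":[0,0,0],"twist":[0,0,0],"grip":-1},{"translation":[0,0,0],"twist":[0,0,0],"grip":-1},{"translation":[0,0,0],"twist":[0,0,0],"grip":-1},{"translation":[0,0,0],"twist":[0,0,0],"grip":-1}]' 
cat > look.py <<'E'
from h import *
to(569.3,98.4,80,-13.8); im,_=snap('top'); s,d=snap('scene'); to(569.3,98.4,80,-13.8)
u,v=np.meshgrid(np.arange(355,375),np.arange(218,232));P=pts('scene',np.c_[u.ravel(),v.ravel()],depth=d[218:232,355:375].ravel());print(np.percentile(P[:,2],[25,50,75]))
z=robot.read_state()['tool_pos'][2]+.0175
h=dark(im,(277,199),4);h=dark(im,h,3);hs=dark(s,(368,225),4);hs=dark(s,hs,3)
print(h,hs,'top hole->pin',np.array([557.3,46.9])-(pts('top',[h],z)*1000)[0,:2],'scene',np.array([587,158.4])-(pts('scene',[hs],z)*1000)[0,:2])
a=cv2.resize(im[170:220,250:300],(500,500));b=cv2.resize(s[200:250,345:375],(300,500));cv2.imwrite('pics/c5.png',np.hstack([a,b])[:,:,::-1])
E
python3 look.py
```

```text
t: 10.25
tool_pos: [0.5705, 0.0977, 0.0814]
orientation: [2.472, 1.937, 0.003]
force: [0.2, -0.2, -1.9]
opening: 0.0594
t 10.25 pos [570.5  97.7  81.4] yaw -13.85 | tool-frame move now [ 0.3 -1.3  1.4] after turn [ 0.3 -1.3  1.4] | twist z -0.001 tilt fix xy [ 0.0022 -0.0007] F [ 0.17 -0.21 -1.89] op 59.4 q6 0.32
t 10.35 pos [570.5  97.7  81.5] yaw -13.85 | tool-frame move now [ 0.4 -1.4  1.5] after turn [ 0.4 -1.4  1.5] | twist z -0.001 tilt fix xy [ 0.0022 -0.0008] F [ 0.23 -0.22 -1.79] op 59.9 q6 0.32
[0.09761079 0.09968637 0.10121341]
[276.79789474 197.84421053] [368.4278607  226.43283582] top hole->pin [-1.94997826 -0.31437567] scene [-1.4345421   0.23084586]
```

View pics/c5.png

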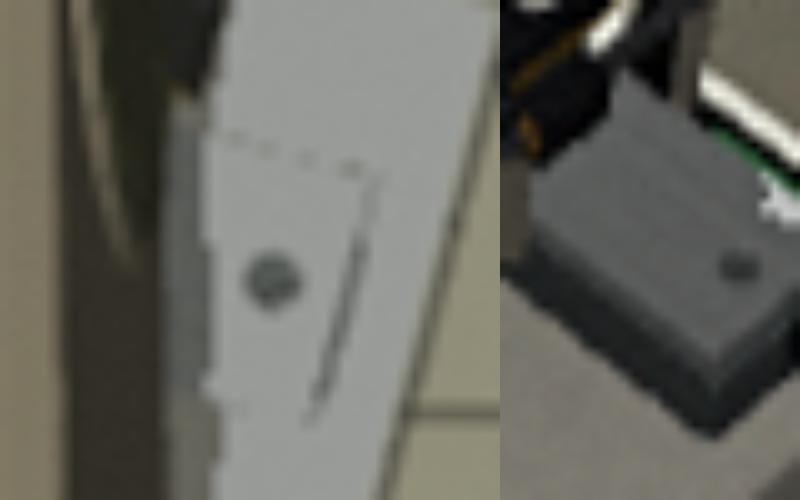

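Both cameras agree that about (-1.7, 0) mm remains. I'll correct that and lower slowly while watching the force.

```bash

python3 -m pendant '[{"translation":[-0.2,-0.9,0],"twist":[0.002,0,0],"grip":-1},{"translation":[-0.2,-0.7,0],"twist":[0,0,0],"grip":-1},{"translation":[0,0,2],"twist":[0,0,0],"grip":-1},{"translation":[0,0,2],"twist":[0,0,0],"grip":-1},{"translation":[0,0,2],"twist":[0,0,0],"grip":-1},{"translation":[0,0,1],"twist":[0,0,0],"grip":-1},{"translation":[0,0,0],"twist":[0,0,0],"grip":-1},{"translation":[0,0,0],"twist":[0,0,0],"grip":-1},{"translation":[0,0,0],"twist":[0,0,0],"grip":-1},{"translation":[0,0,0],"twist":[0,0,0],"grip":-1}]' 
python3 look.py
```

```text
t: 11.35
tool_pos: [0.5685, 0.0978, 0.0736]
orientation: [-2.472, -1.937, -0.0]
force: [-0.8, -0.3, -2.4]
opening: 0.0598
t 11.35 pos [568.5  97.8  73.6] yaw -13.84 | tool-frame move now [ 0.8  0.6 -6.4] after turn [ 0.8  0.6 -6.4] | twist z -0.001 tilt fix xy [-0.0004 -0.0006] F [-0.8  -0.28 -2.4 ] op 59.8 q6 0.32
t 11.45 pos [568.6  97.7  73.6] yaw -13.85 | tool-frame move now [ 0.8  0.5 -6.4] after turn [ 0.8  0.6 -6.4] | twist z -0.001 tilt fix xy [-0.0004 -0.0007] F [-0.67  1.01 -0.78] op 59.6 q6 0.32
[0.08960868 0.09139567 0.09306086]
[277.10264901 198.96192053] [368.53744493 227.51982379] top hole->pin [ 0.16884618 -0.32010528] scene [0.79335616 0.36445229]
```

```bash

python3 -m pendant '[{"translation":[0,0.3,1],"twist":[0,0,0],"grip":-1},{"translation":[0,0,2],"twist":[0,0,0],"grip":-1},{"translation":[0,0,2],"twist":[0,0,0],"grip":-1},{"translation":[0,0,2],"twist":[0,0,0],"grip":-1},{"translation":[0,0,2],"twist":[0,0,0],"grip":-1},{"translation":[0,0,1],"twist":[0,0,0],"grip":-1},{"translation":[0,0,0],"twist":[0,0,0],"grip":-1},{"translation":[0,0,0],"twist":[0,0,0],"grip":-1},{"translation":[0,0,0],"twist":[0,0,0],"grip":-1},{"translation":[0,0,0],"twist":[0,0,0],"grip":-1}]' 
python3 look.py
```

```text
t: 12.45
tool_pos: [0.5688, 0.0977, 0.0626]
orientation: [-2.472, -1.937, -0.0]
force: [0.4, 0.1, -2.7]
opening: 0.0592
t 12.45 pos [568.8  97.7  62.6] yaw -13.84 | tool-frame move now [  0.8   0.3 -17.4] after turn [  0.8   0.3 -17.4] | twist z -0.001 tilt fix xy [-0.0005 -0.0006] F [ 0.42  0.08 -2.73] op 59.2 q6 0.32
t 12.55 pos [568.8  97.7  62.6] yaw -13.85 | tool-frame move now [  0.8   0.3 -17.4] after turn [  0.8   0.3 -17.4] | twist z -0.001 tilt fix xy [-0.0005 -0.0006] F [-0.73  0.6  -2.69] op 59.7 q6 0.32
[0.07888742 0.08074071 0.08251043]
[277.39564428 199.13248639] [368.13259669 229.94475138] top hole->pin [-0.1269817 -0.6861288] scene [0.08955848 0.33931655]
```

No contact force with the underside near 72 mm, so the pins are in the holes. Down to flush.

```bash

python3 -m pendant '[{"translation":[0,0,1],"twist":[0,0,0],"grip":-1},{"translation":[0,0,1.5],"twist":[0,0,0],"grip":-1},{"translation":[0,0,1.5],"twist":[0,0,0],"grip":-1},{"translation":[0,0,1],"twist":[0,0,0],"grip":-1},{"translation":[0,0,1],"twist":[0,0,0],"grip":-1},{"translation":[0,0,1],"twist":[0,0,0],"grip":-1},{"translation":[0,0,0],"twist":[0,0,0],"grip":-1},{"translation":[0,0,0],"twist":[0,0,0],"grip":-1},{"translation":[0,0,0],"twist":[0,0,0],"grip":-1},{"translation":[0,0,0],"twist":[0,0,0],"grip":-1}]' 
python3 look.py
```

```text
t: 13.55
tool_pos: [0.5693, 0.0978, 0.0567]
orientation: [-2.473, -1.938, -0.001]
force: [0.7, 0.4, -1.1]
opening: 0.0597
t 13.55 pos [569.3  97.8  56.7] yaw -13.84 | tool-frame move now [  0.6  -0.2 -23.3] after turn [  0.6  -0.2 -23.3] | twist z -0.001 tilt fix xy [ 0.0005 -0.0008] F [ 0.68  0.38 -1.13] op 59.7 q6 0.32
t 13.65 pos [569.3  97.8  56.7] yaw -13.84 | tool-frame move now [  0.6  -0.2 -23.3] after turn [  0.6  -0.2 -23.3] | twist z -0.001 tilt fix xy [ 0.0005 -0.0008] F [ 0.97  0.43 -1.89] op 59.5 q6 0.32
[0.07240254 0.07428484 0.0760302 ]
[277.72948328 199.02583587] [371.03448276 221.53448276] top hole->pin [-0.76601986 -0.45919359] scene [36.01712063  9.33756298]
```

```bash

python3 -m pendant '[{"translation":[0,0,1],"twist":[0,0,0],"grip":-1},{"translation":[0,0,1],"twist":[0,0,0],"grip":-1},{"translation":[0,0,0],"twist":[0,0,0],"grip":-1},{"translation":[0,0,0],"twist":[0,0,0],"grip":-1},{"translation":[0,0,0],"twist":[0,0,0],"grip":-1},{"translation":[0,0,0],"twist":[0,0,0],"grip":-1},{"translation":[0,0,0],"twist":[0,0,0],"grip":-1},{"translation":[0,0,0],"twist":[0,0,0],"grip":-1},{"translation":[0,0,0],"twist":[0,0,0],"grip":-1},{"translation":[0,0,0],"twist":[0,0,0],"grip":-1}]' 
python3 look.py
```

```text
t: 14.65
tool_pos: [0.5694, 0.0978, 0.0565]
orientation: [-2.473, -1.938, -0.001]
force: [-0.8, -0.6, -0.3]
opening: 0.0598
t 14.65 pos [569.4  97.8  56.5] yaw -13.84 | tool-frame move now [  0.6  -0.2 -23.5] after turn [  0.6  -0.2 -23.5] | twist z -0.001 tilt fix xy [ 0.0002 -0.0006] F [-0.77 -0.65 -0.28] op 59.8 q6 0.32
t 14.75 pos [569.3  97.8  56.5] yaw -13.83 | tool-frame move now [  0.6  -0.2 -23.5] after turn [  0.6  -0.2 -23.5] | twist z -0.001 tilt fix xy [ 0.0002 -0.0006] F [-0.78  0.02  0.62] op 59.6 q6 0.32
[0.07202059 0.07379944 0.07539192]
[277.73402675 199.0282318 ] [370.10067114 221.00671141] top hole->pin [-0.77058338 -0.46366707] scene [36.40550394 12.66607205]
```

It stops at 56.5 mm with the weight off the wrist, so it is seated. I'll open, then rise straight up.

```bash

python3 -m pendant '[{"translation":[0,0,0],"twist":[0,0,0],"grip":-0.2},{"translation":[0,0,0],"twist":[0,0,0],"grip":0.5},{"translation":[0,0,0],"twist":[0,0,0],"grip":1},{"translation":[0,0,0],"twist":[0,0,0],"grip":1},{"translation":[0,0,0],"twist":[0,0,0],"grip":1},{"translation":[0,0,-8],"twist":[0,0,0],"grip":1},{"translation":[0,0,-15],"twist":[0,0,0],"grip":1},{"translation":[0,0,-20],"twist":[0,0,0],"grip":1},{"translation":[0,0,-30],"twist":[0,0,0],"grip":1},{"translation":[0,0,-30],"twist":[0,0,0],"grip":1}]' 
python3 -c "
from h import *
to(547,-187,170,-14)"
```

```text
t: 15.75
tool_pos: [0.5668, 0.0975, 0.162]
orientation: [-2.47, -1.935, 0.007]
force: [0.3, -0.5, 0.8]
opening: 0.093
t 15.75 pos [566.8  97.5 162. ] yaw -13.84 | tool-frame move now [-281.    48.8   -7.9] after turn [-280.8   49.6   -8. ] | twist z 0.003 tilt fix xy [-0.0057  0.0013] F [ 0.3  -0.5   0.76] op 93.0 q6 0.32
```

```bash

python3 -m pendant '[{"translation":[-10,2,0],"twist":[-0.005,0.001,0],"grip":1},{"translation":[-25,5,0],"twist":[0,0,0],"grip":1},{"translation":[-38,7,0],"twist":[0,0,0],"grip":1},{"translation":[-40,7,5],"twist":[0,0,0],"grip":1},{"translation":[-40,7,5],"twist":[0,0,0],"grip":1},{"translation":[-40,7,5],"twist":[0,0,0],"grip":1},{"translation":[-38,6,5],"twist":[0,0,0],"grip":1},{"translation":[-25,5,0],"twist":[0,0,0],"grip":1},{"translation":[-15,2,0],"twist":[0,0,0],"grip":1},{"translation":[-5,0,0],"twist":[0,0,0],"grip":1}]' 
python3 -c "
from h import *
to(546.5,-189,30,-14)
im,_=snap('top');s,d=snap('scene')
a=cv2.resize(im[165:225,215:315],(800,480));cv2.imwrite('pics/c6.png',a[:,:,::-1])
Z=pts('top',[(u,v) for u in range(232,282) for v in range(182,206)],depth=np.load('/tmp/top.npz')['d'][182:206,232:282].T.ravel())[:,2]
print(np.percentile(Z,[10,25,50,75,90]))
to(546.5,-189,30,-14)"
```

```text
t: 16.75
tool_pos: [0.5516, -0.1935, 0.1565]
orientation: [2.459, 1.933, 0.024]
force: [0.5, 0.1, 0.2]
opening: 0.093
t 16.75 pos [ 551.6 -193.5  156.5] yaw -13.66 | tool-frame move now [  2.7  -8.5 126.3] after turn [  3.1  -6.  126.5] | twist z 0.006 tilt fix xy [ 0.0202 -0.0034] F [0.5  0.12 0.22] op 93.0 q6 -0.19
[0.03882751 0.07194454 0.0733001  0.07447089 0.07557307]
t 16.85 pos [ 551.9 -192.3  156.5] yaw -13.62 | tool-frame move now [  1.4  -8.6 126.4] after turn [  1.9  -6.  126.5] | twist z 0.007 tilt fix xy [ 0.0203 -0.0038] F [-0.37 -0.07  0.22] op 93.1 q6 -0.19
```

View pics/c6.png

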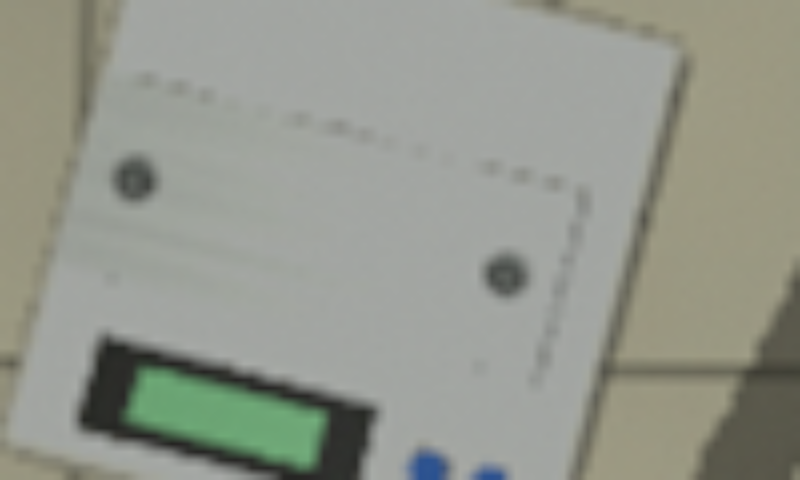

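The pan lies flush: both pins are centred in the holes at crop (135,180) and (507,275), and the median top is 73 mm. Next, the blue pot.

```bash

python3 -m pendant '[{"translation":[1,-3,5],"twist":[0.02,-0.004,0.006],"grip":1},{"translation":[1,-3,15],"twist":[0,0,0],"grip":1},{"translation":[0,0,20],"twist":[0,0,0],"grip":1},{"translation":[0,0,20],"twist":[0,0,0],"grip":1},{"translation":[0,0,18],"twist":[0,0,0],"grip":1},{"translation":[0,0,10],"twist":[0,0,0],"grip":1},{"translation":[0,0,5],"twist":[0,0,0],"grip":1},{"translation":[0,0,0],"twist":[0,0,0],"grip":1},{"translation":[0,0,0],"twist":[0,0,0],"grip":1},{"translation":[0,0,0],"twist":[0,0,0],"grip":1}]' 
python3 -c "
from h import *
to(546.5,-189,25,-14)"
```

```text
t: 17.85
tool_pos: [0.5458, -0.1793, 0.0558]
orientation: [-2.463, -1.944, 0.003]
force: [0.8, -0.4, -0.4]
opening: 0.0931
t 17.85 pos [ 545.8 -179.3   55.8] yaw -13.42 | tool-frame move now [-9.3  3.1 30.8] after turn [-9.2  3.  30.8] | twist z 0.01 tilt fix xy [-0.0044 -0.0012] F [ 0.79 -0.38 -0.41] op 93.1 q6 -0.17
```

```bash

python3 -m pendant '[{"translation":[-4,1.5,0],"twist":[-0.004,0,0.01],"grip":1},{"translation":[-4,1.5,5],"twist":[0,0,0],"grip":1},{"translation":[0,0,10],"twist":[0,0,0],"grip":1},{"translation":[0,0,8],"twist":[0,0,0],"grip":1},{"translation":[0,0,4],"twist":[0,0,0],"grip":1},{"translation":[0,0,0],"twist":[0,0,0],"grip":1},{"translation":[0,0,0],"twist":[0,0,0],"grip":1},{"translation":[0,0,0],"twist":[0,0,0],"grip":1},{"translation":[0,0,0],"twist":[0,0,0],"grip":1},{"translation":[0,0,0],"twist":[0,0,0],"grip":1}]' 
python3 -c "
from h import *
to(546.5,-189,25,-14)"
```

```text
t: 18.85
tool_pos: [0.5483, -0.1896, 0.0284]
orientation: [2.475, 1.931, 0.004]
force: [0.8, -0.4, 0.1]
opening: 0.093
t 18.85 pos [ 548.3 -189.6   28.4] yaw -14.09 | tool-frame move now [ 0.2 -1.9  3.4] after turn [ 0.2 -1.9  3.4] | twist z -0.002 tilt fix xy [ 0.0033 -0.0005] F [ 0.75 -0.39  0.09] op 93.0 q6 -0.18
```

Close at 50 N, then lift slowly.

```bash

python3 -m pendant '[{"translation":[0,-1,1],"twist":[0.003,0,0],"grip":1},{"translation":[0,-0.5,1],"twist":[0,0,0],"grip":0.4},{"translation":[0,0,0],"twist":[0,0,0],"grip":0},{"translation":[0,0,0],"twist":[0,0,0],"grip":-1},{"translation":[0,0,0],"twist":[0,0,0],"grip":-1},{"translation":[0,0,0],"twist":[0,0,0],"grip":-1},{"translation":[0,0,0],"twist":[0,0,0],"grip":-1},{"translation":[0,0,0],"twist":[0,0,0],"grip":-1},{"translation":[0,0,0],"twist":[0,0,0],"grip":-1},{"translation":[0,0,0],"twist":[0,0,0],"grip":-1}]' 45
python3 -c "
from h import *
to(546.5,-189,25,-14)"
python3 -m pendant '[{"translation":[0,0,-3],"twist":[0,0,0],"grip":-1},{"translation":[0,0,-5],"twist":[0,0,0],"grip":-1},{"translation":[0,0,-8],"twist":[0,0,0],"grip":-1},{"translation":[0,0,-8],"twist":[0,0,0],"grip":-1},{"translation":[0,0,-8],"twist":[0,0,0],"grip":-1},{"translation":[0,0,-6],"twist":[0,0,0],"grip":-1},{"translation":[0,0,-4],"twist":[0,0,0],"grip":-1},{"translation":[0,0,0],"twist":[0,0,0],"grip":-1},{"translation":[0,0,0],"twist":[0,0,0],"grip":-1},{"translation":[0,0,0],"twist":[0,0,0],"grip":-1}]'
python3 -c "
from h import *
to(546.5,-189,25,-14); im,_=snap('top');s,d=snap('scene','sc_blue');print(robot.read_state()['joint_torque'].round(2));to(546.5,-189,25,-14)"
```

```text
t: 19.85
tool_pos: [0.5469, -0.1892, 0.0269]
orientation: [2.477, 1.932, 0.001]
force: [-0.9, -0.6, 0.6]
opening: 0.0521
t 19.85 pos [ 546.9 -189.2   26.9] yaw -14.08 | tool-frame move now [ 0.1 -0.4  1.9] after turn [ 0.1 -0.4  1.9] | twist z -0.001 tilt fix xy [ 0.0005 -0.0004] F [-0.85 -0.59  0.62] op 52.1 q6 -0.18
t: 20.85
tool_pos: [0.5466, -0.189, 0.0723]
orientation: [-2.477, -1.932, -0.001]
force: [-0.1, -0.3, -2.5]
opening: 0.0521
t 20.85 pos [ 546.6 -189.    72.3] yaw -14.08 | tool-frame move now [-0.  -0.1 47.3] after turn [ 0.  -0.1 47.3] | twist z -0.001 tilt fix xy [ 0.0003 -0.0005] F [-0.09 -0.3  -2.5 ] op 52.1 q6 -0.18
[ 0.000e+00 -5.705e+01 -4.702e+01  7.000e-02  2.000e-02 -0.000e+00]
t 20.95 pos [ 546.4 -189.    72.1] yaw -14.08 | tool-frame move now [-0.1  0.1 47.1] after turn [-0.   0.1 47.1] | twist z -0.001 tilt fix xy [-0.0002 -0.0006] F [ 0.    0.45 -3.26] op 52.1 q6 -0.18
```

Blue reads about -2.9 N, roughly 0.3 kg, so it is probably the lighter. I'll put it back.

```bash

python3 -m pendant '[{"translation":[0,0,0],"twist":[0,0,0],"grip":-1},{"translation":[0,0,5],"twist":[0,0,0],"grip":-1},{"translation":[0,0,8],"twist":[0,0,0],"grip":-1},{"translation":[0,0,8],"twist":[0,0,0],"grip":-1},{"translation":[0,0,8],"twist":[0,0,0],"grip":-1},{"translation":[0,0,5],"twist":[0,0,0],"grip":-1},{"translation":[0,0,3],"twist":[0,0,0],"grip":-1},{"translation":[0,0,0],"twist":[0,0,0],"grip":-1},{"translation":[0,0,0],"twist":[0,0,0],"grip":-1},{"translation":[0,0,0],"twist":[0,0,0],"grip":-1}]'
python3 -c "
from h import *
to(546.5,-189,26.9,-14)"
```

```text
t: 21.95
tool_pos: [0.5448, -0.1882, 0.0294]
orientation: [-2.474, -1.93, 0.002]
force: [0.1, -0.1, -3.1]
opening: 0.0519
t 21.95 pos [ 544.8 -188.2   29.4] yaw -14.08 | tool-frame move now [-0.3  1.9  2.5] after turn [-0.3  1.9  2.5] | twist z -0.001 tilt fix xy [-0.0042 -0.0013] F [ 0.09 -0.09 -3.11] op 51.9 q6 -0.18
```

```bash

python3 -m pendant '[{"translation":[0,0,1],"twist":[-0.004,-0.001,0],"grip":-1},{"translation":[0,0,1],"twist":[0,0,0],"grip":-1},{"translation":[0,0,0.5],"twist":[0,0,0],"grip":-1},{"translation":[0,0,0.5],"twist":[0,0,0],"grip":-1},{"translation":[0,0,0.5],"twist":[0,0,0],"grip":-1},{"translation":[0,0,0],"twist":[0,0,0],"grip":-1},{"translation":[0,0,0],"twist":[0,0,0],"grip":-1},{"translation":[0,0,0],"twist":[0,0,0],"grip":-1},{"translation":[0,0,0],"twist":[0,0,0],"grip":-1},{"translation":[0,0,0],"twist":[0,0,0],"grip":-1}]'
python3 -c "
from h import *
to(546.5,-189,26.9,-14)"
```

```text
t: 22.95
tool_pos: [0.5458, -0.1887, 0.027]
orientation: [2.475, 1.931, 0.002]
force: [-0.8, -0.2, -2.8]
opening: 0.0523
t 22.95 pos [ 545.8 -188.7   27. ] yaw -14.08 | tool-frame move now [-0.1  0.8  0.1] after turn [-0.1  0.8  0.1] | twist z -0.001 tilt fix xy [0.0026 0.0002] F [-0.83 -0.23 -2.81] op 52.3 q6 -0.18
```

```bash

python3 -m pendant '[{"translation":[0,0,0.5],"twist":[-0.002,0,0],"grip":-1},{"translation":[0,0,0.5],"twist":[0,0,0],"grip":-1},{"translation":[0,0,0.5],"twist":[0,0,0],"grip":-1},{"translation":[0,0,0.5],"twist":[0,0,0],"grip":-1},{"translation":[0,0,0],"twist":[0,0,0],"grip":-1},{"translation":[0,0,0],"twist":[0,0,0],"grip":-1},{"translation":[0,0,0],"twist":[0,0,0],"grip":-1},{"translation":[0,0,0],"twist":[0,0,0],"grip":-1},{"translation":[0,0,0],"twist":[0,0,0],"grip":-1},{"translation":[0,0,0],"twist":[0,0,0],"grip":-1}]'
python3 -c "
from h import *
to(546.5,-189,26.9,-14)"
```

```text
t: 23.95
tool_pos: [0.5458, -0.1887, 0.0269]
orientation: [2.474, 1.93, 0.004]
force: [-1.4, 1.5, 2.5]
opening: 0.0518
t 23.95 pos [ 545.8 -188.7   26.9] yaw -14.08 | tool-frame move now [-0.1  0.7  0. ] after turn [-0.1  0.7  0. ] | twist z -0.001 tilt fix xy [0.0045 0.0003] F [-1.38  1.48  2.5 ] op 51.8 q6 -0.18
```

```bash

python3 -m pendant '[{"translation":[0,0,0],"twist":[0,0,0],"grip":-0.2},{"translation":[0,0,0],"twist":[0,0,0],"grip":0.5},{"translation":[0,0,0],"twist":[0,0,0],"grip":1},{"translation":[0,0,0],"twist":[0,0,0],"grip":1},{"translation":[0,0,0],"twist":[0,0,0],"grip":1},{"translation":[0,0,-10],"twist":[0,0,0],"grip":1},{"translation":[0,0,-20],"twist":[0,0,0],"grip":1},{"translation":[0,0,-25],"twist":[0,0,0],"grip":1},{"translation":[0,0,-25],"twist":[0,0,0],"grip":1},{"translation":[0,0,-10],"twist":[0,0,0],"grip":1}]'
python3 -c "
from h import *
to(505.5,-310,120,-14)"
```

```text
t: 24.95
tool_pos: [0.5452, -0.1885, 0.1204]
orientation: [2.474, 1.93, 0.004]
force: [1.2, -0.1, 0.5]
opening: 0.0929
t 24.95 pos [ 545.2 -188.5  120.4] yaw -14.08 | tool-frame move now [-127.5   -8.9    0.4] after turn [-127.5   -9.1    0.4] | twist z -0.001 tilt fix xy [0.0043 0.0002] F [ 1.15 -0.12  0.47] op 92.9 q6 -0.18
```

```bash

python3 -m pendant '[{"translation":[-5,0,0],"twist":[0.004,0,0],"grip":1},{"translation":[-15,-1,0],"twist":[0,0,0],"grip":1},{"translation":[-22,-2,0],"twist":[0,0,0],"grip":1},{"translation":[-24,-2,0],"twist":[0,0,0],"grip":1},{"translation":[-22,-2,0],"twist":[0,0,0],"grip":1},{"translation":[-17,-1,0],"twist":[0,0,0],"grip":1},{"translation":[-10,-1,0],"twist":[0,0,0],"grip":1},{"translation":[-5,0,0],"twist":[0,0,0],"grip":1},{"translation":[0,0,0],"twist":[0,0,0],"grip":1},{"translation":[0,0,0],"twist":[0,0,0],"grip":1}]'
python3 -c "
from h import *
to(505.5,-310,27,-14);im,_=snap('top');s,d=snap('scene','sc2')"
```

```text
t: 25.95
tool_pos: [0.4999, -0.3104, 0.1121]
orientation: [-2.47, -1.926, 0.006]
force: [0.5, 0.6, -0.3]
opening: 0.0934
t 25.95 pos [ 499.9 -310.4  112.1] yaw -14.12 | tool-frame move now [ 1.5  6.2 85. ] after turn [ 1.7  5.4 85.1] | twist z -0.002 tilt fix xy [-0.0095 -0.0027] F [ 0.48  0.58 -0.32] op 93.4 q6 -0.4
```

```bash

python3 -m pendant '[{"translation":[1,3,0],"twist":[-0.009,-0.003,0],"grip":1},{"translation":[0.5,2.5,5],"twist":[0,0,0],"grip":1},{"translation":[0,0,12],"twist":[0,0,0],"grip":1},{"translation":[0,0,18],"twist":[0,0,0],"grip":1},{"translation":[0,0,18],"twist":[0,0,0],"grip":1},{"translation":[0,0,12],"twist":[0,0,0],"grip":1},{"translation":[0,0,8],"twist":[0,0,0],"grip":1},{"translation":[0,0,4],"twist":[0,0,0],"grip":1},{"translation":[0,0,0],"twist":[0,0,0],"grip":1},{"translation":[0,0,0],"twist":[0,0,0],"grip":1}]'
python3 -c "
from h import *
to(505.5,-310,27,-14)"
```

```text
t: 27.05
tool_pos: [0.5081, -0.3072, 0.0298]
orientation: [2.471, 1.937, 0.001]
force: [-0.3, -0.1, 0.8]
opening: 0.0932
t 27.05 pos [ 508.1 -307.2   29.8] yaw -13.82 | tool-frame move now [-3.3 -1.9  2.8] after turn [-3.3 -1.9  2.8] | twist z 0.003 tilt fix xy [0.0015 0.0006] F [-0.26 -0.05  0.77] op 93.2 q6 -0.39
```

```bash

python3 -m pendant '[{"translation":[-1.5,-1,0.5],"twist":[0.002,0,0],"grip":1},{"translation":[-1,-0.5,1],"twist":[0,0,0],"grip":0.4},{"translation":[0,0,0],"twist":[0,0,0],"grip":0},{"translation":[0,0,0],"twist":[0,0,0],"grip":-1},{"translation":[0,0,0],"twist":[0,0,0],"grip":-1},{"translation":[0,0,0],"twist":[0,0,0],"grip":-1},{"translation":[0,0,0],"twist":[0,0,0],"grip":-1},{"translation":[0,0,0],"twist":[0,0,0],"grip":-1},{"translation":[0,0,0],"twist":[0,0,0],"grip":-1},{"translation":[0,0,0],"twist":[0,0,0],"grip":-1}]' 55
python3 -c "
from h import *
to(505.5,-310,27,-14)"
python3 -m pendant '[{"translation":[0,0,-3],"twist":[0,0,0],"grip":-1},{"translation":[0,0,-5],"twist":[0,0,0],"grip":-1},{"translation":[0,0,-8],"twist":[0,0,0],"grip":-1},{"translation":[0,0,-8],"twist":[0,0,0],"grip":-1},{"translation":[0,0,-8],"twist":[0,0,0],"grip":-1},{"translation":[0,0,-6],"twist":[0,0,0],"grip":-1},{"translation":[0,0,-4],"twist":[0,0,0],"grip":-1},{"translation":[0,0,0],"twist":[0,0,0],"grip":-1},{"translation":[0,0,0],"twist":[0,0,0],"grip":-1},{"translation":[0,0,0],"twist":[0,0,0],"grip":-1}]'
python3 -c "
from h import *
to(546.5,-189,25,-14); im,_=snap('top');s,d=snap('scene','sc_white');to(570.5,100.5,160,-14)"
```

```text
t: 28.05
tool_pos: [0.5065, -0.3107, 0.031]
orientation: [2.471, 1.936, -0.001]
force: [-0.8, -0.5, 0.4]
opening: 0.0519
t 28.05 pos [ 506.5 -310.7   31. ] yaw -13.84 | tool-frame move now [ 0.4 -1.2  4. ] after turn [ 0.4 -1.2  4. ] | twist z 0.003 tilt fix xy [0.0015 0.0022] F [-0.81 -0.54  0.43] op 51.9 q6 -0.39
t: 29.05
tool_pos: [0.5057, -0.3094, 0.0748]
orientation: [2.473, 1.938, -0.001]
force: [0.5, 0.2, -5.5]
opening: 0.0521
t 29.05 pos [ 505.7 -309.4   74.8] yaw -13.83 | tool-frame move now [126.7  10.8  49.7] after turn [126.7  10.4  49.8] | twist z 0.003 tilt fix xy [-0.0004  0.0007] F [ 0.53  0.18 -5.47] op 52.1 q6 -0.39
t 29.15 pos [ 505.5 -309.3   74.5] yaw -13.83 | tool-frame move now [413.4 -35.  -85.7] after turn [413.4 -36.1 -85.5] | twist z 0.003 tilt fix xy [-0.0009  0.0005] F [-0.22 -0.23 -5.12] op 51.5 q6 -0.39
```

White reads about -5.3 N (0.54 kg) against about -2.9 N for blue, so white is heavier. To lift it "in the same way" I'll stand it back on the tray first, then take it up for good.

```bash

python3 -m pendant '[{"translation":[0,0,2],"twist":[0,0,0],"grip":-1},{"translation":[0,0,6],"twist":[0,0,0],"grip":-1},{"translation":[0,0,8],"twist":[0,0,0],"grip":-1},{"translation":[0,0,8],"twist":[0,0,0],"grip":-1},{"translation":[0,0,6],"twist":[0,0,0],"grip":-1},{"translation":[0,0,5],"twist":[0,0,0],"grip":-1},{"translation":[0,0,3],"twist":[0,0,0],"grip":-1},{"translation":[0,0,0],"twist":[0,0,0],"grip":-1},{"translation":[0,0,0],"twist":[0,0,0],"grip":-1},{"translation":[0,0,0],"twist":[0,0,0],"grip":-1}]'
python3 -c "
from h import *
to(505.5,-309.4,31,-14)"
```

```text
t: 30.15
tool_pos: [0.5046, -0.3087, 0.0314]
orientation: [-2.471, -1.936, 0.003]
force: [0.7, -0.3, -5.6]
opening: 0.0516
t 30.15 pos [ 504.6 -308.7   31.4] yaw -13.83 | tool-frame move now [-0.5  1.   0.4] after turn [-0.5  1.   0.4] | twist z 0.003 tilt fix xy [-0.0033 -0.0005] F [ 0.66 -0.31 -5.56] op 51.6 q6 -0.39
```

```bash

python3 -m pendant '[{"translation":[0,0,0.5],"twist":[-0.003,0,0],"grip":-1},{"translation":[0,0,0.5],"twist":[0,0,0],"grip":-1},{"translation":[0,0,0.5],"twist":[0,0,0],"grip":-1},{"translation":[0,0,0.5],"twist":[0,0,0],"grip":-1},{"translation":[0,0,0.5],"twist":[0,0,0],"grip":-1},{"translation":[0,0,0.5],"twist":[0,0,0],"grip":-1},{"translation":[0,0,0],"twist":[0,0,0],"grip":-1},{"translation":[0,0,0],"twist":[0,0,0],"grip":-1},{"translation":[0,0,0],"twist":[0,0,0],"grip":-1},{"translation":[0,0,0],"twist":[0,0,0],"grip":-1}]'
python3 -c "
from h import *
to(505.5,-309.4,31,-14)"
```

```text
t: 31.15
tool_pos: [0.505, -0.3089, 0.031]
orientation: [2.472, 1.938, 0.001]
force: [-1.6, 2.9, -0.0]
opening: 0.0524
t 31.15 pos [ 505.  -308.9   31. ] yaw -13.82 | tool-frame move now [-0.4  0.6 -0. ] after turn [-0.4  0.6 -0. ] | twist z 0.003 tilt fix xy [ 0.0007 -0.    ] F [-1.58  2.86 -0.04] op 52.4 q6 -0.39
```

It's standing, with no net weight on the wrist. I'll let go, grip again and lift.

```bash

python3 -m pendant '[{"translation":[0,0,0],"twist":[0,0,0],"grip":0.2},{"translation":[0,0,0],"twist":[0,0,0],"grip":0.4},{"translation":[0,0,0],"twist":[0,0,0],"grip":0.4},{"translation":[0,0,0],"twist":[0,0,0],"grip":0.4},{"translation":[0,0,0],"twist":[0,0,0],"grip":0.2},{"translation":[0,0,0],"twist":[0,0,0],"grip":-1},{"translation":[0,0,0],"twist":[0,0,0],"grip":-1},{"translation":[0,0,0],"twist":[0,0,0],"grip":-1},{"translation":[0,0,0],"twist":[0,0,0],"grip":-1},{"translation":[0,0,0],"twist":[0,0,0],"grip":-1}]' 55
python3 -c "
from h import *
to(505.5,-309.4,31,-14)"
python3 -m pendant '[{"translation":[0,0,-3],"twist":[0,0,0],"grip":-1},{"translation":[0,0,-6],"twist":[0,0,0],"grip":-1},{"translation":[0,0,-12],"twist":[0,0,0],"grip":-1},{"translation":[0,0,-18],"twist":[0,0,0],"grip":-1},{"translation":[0,0,-22],"twist":[0,0,0],"grip":-1},{"translation":[0,0,-25],"twist":[0,0,0],"grip":-1},{"translation":[0,0,-22],"twist":[0,0,0],"grip":-1},{"translation":[0,0,-15],"twist":[0,0,0],"grip":-1},{"translation":[0,0,-8],"twist":[0,0,0],"grip":-1},{"translation":[0,0,0],"twist":[0,0,0],"grip":-1}]'
python3 -c "
from h import *
to(570.5,100.5,160,-14)"
```

```text
t: 32.15
tool_pos: [0.5067, -0.3106, 0.0325]
orientation: [2.468, 1.935, 0.002]
force: [-0.4, 0.6, 1.3]
opening: 0.0517
t 32.15 pos [ 506.7 -310.6   32.5] yaw -13.83 | tool-frame move now [ 0.8 -1.5  1.5] after turn [ 0.8 -1.5  1.5] | twist z 0.003 tilt fix xy [0.005  0.0023] F [-0.35  0.63  1.33] op 51.7 q6 -0.39
t: 33.15
tool_pos: [0.504, -0.3081, 0.1691]
orientation: [-2.472, -1.938, -0.001]
force: [-0.2, 0.2, -5.0]
opening: 0.0523
t 33.15 pos [ 504.  -308.1  169.1] yaw -13.82 | tool-frame move now [412.7 -33.1   9.4] after turn [412.6 -34.4   9.1] | twist z 0.003 tilt fix xy [-0.0002 -0.0006] F [-0.16  0.24 -4.97] op 52.3 q6 -0.39
```

```bash

python3 -m pendant '[{"translation":[5,-0.5,0],"twist":[0,0,0],"grip":-1},{"translation":[12,-1,0],"twist":[0,0,0],"grip":-1},{"translation":[20,-1.5,0],"twist":[0,0,0],"grip":-1},{"translation":[25,-2,0],"twist":[0,0,0],"grip":-1},{"translation":[28,-2.5,0],"twist":[0,0,0],"grip":-1},{"translation":[28,-2.5,0],"twist":[0,0,0],"grip":-1},{"translation":[28,-2.5,0],"twist":[0,0,0],"grip":-1},{"translation":[28,-2.5,0],"twist":[0,0,0],"grip":-1},{"translation":[28,-2.5,0],"twist":[0,0,0],"grip":-1},{"translation":[25,-2,0],"twist":[0,0,0],"grip":-1}]'
python3 -c "
from h import *
to(570.3,100.5,160,-14)"
```

```text
t: 34.15
tool_pos: [0.5329, -0.0673, 0.1564]
orientation: [-2.46, -1.921, 0.013]
force: [1.3, 0.1, -4.3]
opening: 0.0517
t 34.15 pos [532.9 -67.3 156.4] yaw -14.03 | tool-frame move now [171.8  -4.4  -2.5] after turn [171.8  -4.2  -3.6] | twist z -0.0 tilt fix xy [-0.0207 -0.0058] F [ 1.31  0.11 -4.28] op 51.7 q6 0.02
```

```bash

python3 -m pendant '[{"translation":[24,0,-1],"twist":[-0.01,-0.003,0],"grip":-1},{"translation":[24,0,-1],"twist":[-0.01,-0.003,0],"grip":-1},{"translation":[24,0,-1],"twist":[0,0,0],"grip":-1},{"translation":[22,0,-1],"twist":[0,0,0],"grip":-1},{"translation":[18,0,0],"twist":[0,0,0],"grip":-1},{"translation":[14,0,0],"twist":[0,0,0],"grip":-1},{"translation":[10,0,0],"twist":[0,0,0],"grip":-1},{"translation":[7,0,0],"twist":[0,0,0],"grip":-1},{"translation":[4,0,0],"twist":[0,0,0],"grip":-1},{"translation":[0,0,0],"twist":[0,0,0],"grip":-1}]'
python3 -c "
from h import *
to(570.3,100.5,150.5,-14)"
```

```text
t: 35.15
tool_pos: [0.56, 0.0923, 0.1495]
orientation: [-2.458, -1.934, 0.02]
force: [-0.3, -0.6, -4.3]
opening: 0.0518
t 35.15 pos [560.   92.3 149.5] yaw -13.61 | tool-frame move now [10.4  8.  -1.2] after turn [10.5  8.  -1. ] | twist z 0.007 tilt fix xy [-0.0185  0.0018] F [-0.27 -0.64 -4.31] op 51.8 q6 0.31
```

```bash

python3 -m pendant '[{"translation":[3,3,-0.5],"twist":[-0.008,0.002,0.006],"grip":-1},{"translation":[4,3,-0.5],"twist":[-0.008,0,0],"grip":-1},{"translation":[2.5,1.5,0],"twist":[0,0,0],"grip":-1},{"translation":[0,0,0],"twist":[0,0,0],"grip":-1},{"translation":[0,0,0],"twist":[0,0,0],"grip":-1},{"translation":[0,0,0],"twist":[0,0,0],"grip":-1},{"translation":[0,0,0],"twist":[0,0,0],"grip":-1},{"translation":[0,0,0],"twist":[0,0,0],"grip":-1},{"translation":[0,0,0],"twist":[0,0,0],"grip":-1},{"translation":[0,0,0],"twist":[0,0,0],"grip":-1}]'
python3 -c "
from h import *
to(570.3,100.5,150.5,-14)"
```

```text
t: 36.15
tool_pos: [0.5706, 0.0978, 0.1507]
orientation: [-2.478, -1.93, 0.001]
force: [0.8, -0.0, -4.7]
opening: 0.0518
t 36.15 pos [570.6  97.8 150.7] yaw -14.16 | tool-frame move now [ 2.5 -1.   0.2] after turn [ 2.5 -1.   0.2] | twist z -0.003 tilt fix xy [-0.0007  0.0004] F [ 0.78 -0.02 -4.74] op 51.8 q6 0.33
```

One small correction, then a final look.

```bash

python3 -m pendant '[{"translation":[1,-0.4,0],"twist":[0,0,0],"grip":-1},{"translation":[1,-0.4,0],"twist":[0,0,0],"grip":-1},{"translation":[0,0,0],"twist":[0,0,0],"grip":-1},{"translation":[0,0,0],"twist":[0,0,0],"grip":-1},{"translation":[0,0,0],"twist":[0,0,0],"grip":-1},{"translation":[0,0,0],"twist":[0,0,0],"grip":-1},{"translation":[0,0,0],"twist":[0,0,0],"grip":-1},{"translation":[0,0,0],"twist":[0,0,0],"grip":-1},{"translation":[0,0,0],"twist":[0,0,0],"grip":-1},{"translation":[0,0,0],"twist":[0,0,0],"grip":-1}]'
python3 -c "
from h import *
to(570.3,100.5,150.5,-14)
s,d=snap('scene');im,dt=snap('top')
cv2.imwrite('pics/fin.png',np.hstack([cv2.resize(s[120:280,220:440],(550,400)),cv2.resize(im[170:270,335:395],(240,400))])[:,:,::-1])
hsv=cv2.cvtColor(im,cv2.COLOR_RGB2HSV);m=((hsv[...,0]>105)&(hsv[...,0]<130)&(hsv[...,1]>120));m[:180]=0;m[250:]=0;m[:,:350]=0;m[:,450:]=0
v,u=np.nonzero(m);print('blue',pts('top',[(u.mean(),v.mean())],.076)*1000)
print(robot.read_state()['dq'].round(4));to(570.3,100.5,150.5,-14)"
```

```text
t: 37.15
tool_pos: [0.5703, 0.1002, 0.1507]
orientation: [-2.478, -1.931, 0.001]
force: [1.0, 0.4, -4.8]
opening: 0.052
t 37.15 pos [570.3 100.2 150.7] yaw -14.16 | tool-frame move now [ 0.3 -0.1  0.2] after turn [ 0.3 -0.1  0.2] | twist z -0.003 tilt fix xy [-0.0008  0.0004] F [ 0.96  0.44 -4.82] op 52.0 q6 0.33
blue [[ 546.51665248 -188.03322663   76.        ]]
[-0.0005  0.0007 -0.0001  0.0008  0.0004  0.0014]
t 37.25 pos [570.3 100.2 150.7] yaw -14.16 | tool-frame move now [ 0.3 -0.   0.2] after turn [ 0.3 -0.   0.2] | twist z -0.003 tilt fix xy [-0.0008  0.0004] F [-0.27 -0.47 -5.38] op 52.0 q6 0.33
```

View pics/fin.png

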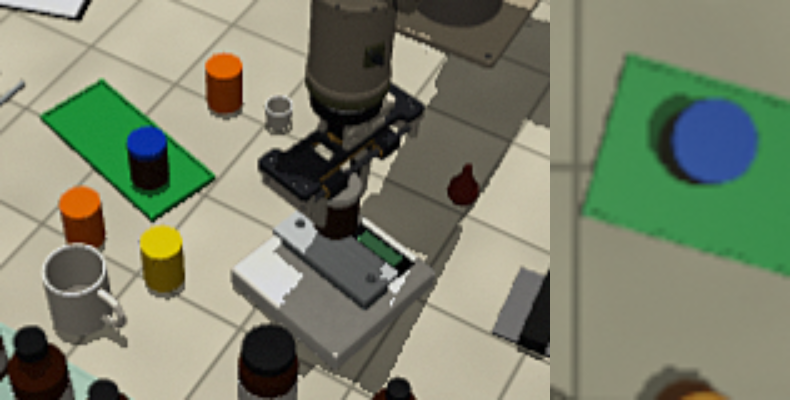

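The white-capped pot hangs upright over the pan at crop (342,212). The pan is flush on its pins (300,225) and (372,278), and the blue pot stands on the tray at (148,160). The arm is still, so I'm handing in.

```bash
python3 -c "
from plant import robot
print(robot.close_job())"
```

```text
the job is handed in; nothing more can be done
None
```

The job is handed in at about 37 s of the 72 s limit. The pan is on the balance, and the arm is holding the white-capped pot, the heavier one, over the middle of it.

- **Pan:** both pins showed centred in the holes after I let go. The pan's top measured about 73–74 mm against the nominal 74 mm, so it lies flush.
- **Weights:** the wrist force was about 2.9 N for blue (roughly 0.3 kg) and about 5.3 N for white (roughly 0.54 kg). I stood each pot back on the tray after weighing it.
- **Final hold:** the white pot is about 50 mm above the pan by the arm's readings. It was within 0.5 mm of my centre estimate, tilted under 0.1°, and at rest.
- **Blue pot:** it stands on the tray within about 1 mm of where it started.
- **Rest of the bench:** the bystanders in the last view look undisturbed. The last view did not cover the whole bench.

**Checks that disagreed:** before the fit, the two cameras differed by about 2 mm on where the pan was. They also differed by 2–3 mm from the arm's own position, so I corrected by comparing holes and pins within each camera. The centre of the final hold relies on the arm's position and carries the same 2–3 mm uncertainty. Near flush, the scene camera's hole finder gave a false reading, and I ignored it. In transit the white pot leaned up to about 1.2°, and I corrected that.

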